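# Stack the fastener column and unscrew the jar held by it

## Robot

A 6-joint arm with a two-finger parallel gripper is mounted at the origin on the work surface. World frame = base frame: x ahead of the robot, y to its left, z up, the work surface at z = 0. Lengths are in m, angles in rad, forces in N, time in s.
With the tool pointing down it reaches from about 0.325 to 0.775 m from the base axis. Payload 5.5 kg.
Tool frame: the origin (TCP) lies midway between the tips of the shut fingers; the grasp point (between the pads) lies behind it (robot.tcp_to_grasp is the z of the grasp point in the tool frame, in m); z points along the fingers, y is the line along which they close (so a half turn about z gives the same grasp; the last joint's range is limited). The gripper opens to 85 mm and grips with 20 to 120 N. Pads are 22 mm wide; open, the fingers measure 114 mm over their backs; the gripper's body (76 mm by 85 mm) begins 54 mm behind the grasp point. The pads swing forward as they close: fully open they stand 13 mm farther back than shut.
Start: joints at [-1.223, 0.091, 1.231, -0, 1.82, -0.057], TCP at [0.236, -0.552, 0.231] pointing down, gripper open.
Joint ranges: [-2.87, 2.87], [-0.86, 2.18], [0.17, 2.46], [-1.51, 4.65], [0.06, 2.69], [-2.65, 2.65]. Speed limits (rad/s): [2.57, 2.57, 3.01, 3.14, 3.14, 3.14].

## Interface

Orientations are given as a rotation vector (axis times angle).
In Python, from cell import robot gives the robot as it stands. The module is installed in compiled form; this text tells all that it offers.
- The arm moves only by the tool carry_out, never from a script. Its arguments are lists of equal length, an entry for each row: "dp": the shift along the tool's x, y, z in units of 200 mm (1.0 is 200 mm), a list of three; "twist": the turn about the tool's z in units of 360 degrees (1.0 is 360 degrees); "claw": the opening, from 0 (shut) to 1 (fully open). In form: {"dp": [[tx, ty, tz], ...], "twist": [twist, ...], "claw": [claw, ...]}. A call has 1 to 10 rows; each row is the pose to reach, as a shift and turn from the pose commanded when the call began, along the tool's axes at that moment, turning the shorter way round; what a row does not reach only later rows make up. A row lasts 1/10 s, in which the tool goes at most 50 mm and 8.59 degrees, less where a joint would pass 70% of its speed; a pose out of reach is approached as far as the arm can. A call with a number of a shift or a turn outside -1 to 1 is refused whole. A call with a gripper value outside its range is refused whole. The fingers move at their own pace and stop on an object; the grip force is fixed at half the most. Time passes only in rows, so rows that repeat a pose let the fingers close. It gives the time, the measured TCP pose, the force, the opening and the grip force at its end, in the units of the state.
- robot.state(): the state, without advancing time (a new reading comes with each control period).
- robot.snapshot(name): name is "side" or "top"; returns (picture, depth): 384x512x3 uint8, red, green, blue; 384x512 float32, m along the optical axis (not along the pixel's ray), 0 where there is no reading.
- robot.camera_params(name): a dict with "K" (3x3 intrinsics, pixels), "dist" ([k1, k2, p1, p2, k3] as OpenCV has them; the pictures are not rectified), "pose" (4x4, takes a point from camera to world coordinates). Camera axes: x right, y down, z forward; pixel columns grow to the right and rows downward; lengths in m; the calibration is good to about 2 mm. A picture is of the moment at which its call begins. camera_params takes no time and is no camera call.
- robot.close_job(): hands the job in; it is judged then, once.
The state is a dict: "time_s": time; "joints": joint angles; "qd": joint speeds; "tau": joint torques, N m; "position": TCP position; "tool_rot": TCP orientation; "ft_force": force on the tool from outside, world axes, zero at the start; "ft_torque": the same for the moment, N m; "gripper_width": finger opening in m; "finger_force": force on a finger pad.
Only numpy, scipy, OpenCV 4.12 (cv2) and the standard library are available. Lean on these libraries where they do the work, as an engineer would, in place of code of your own. Each camera call takes 0.05 s, during which the arm holds its last target. There are 200 camera calls.

## Task

Set the closed square case squarely onto the dock screwed to the bench, then the capped square jar squarely onto the case, each fully home on the square boss under it, so that the column braces the jar against turning. Then unscrew the jar's tight cap anticlockwise until its threads let go, lift it straight off and finish still holding it level in the gripper, one to two centimetres above the mouth and centred over it, with the column left standing fully home. Leave everything else on the bench where it is.

Things in the scene. Friction and masses are not known exactly. Their poses are not given: they have to be found in the camera images.
- dock: Steel dock fixed to the bench: plate 90 x 90 x 8 mm with a square boss, 43 mm wide (40 mm in its upper half) and 6 mm high, in the middle of its top. Origin: centre of the plate's underside, on the bench; z up, x and y along the plate's edges. The case stands on the plate's top, 8 mm above the origin, in any of four quarter-turn yaws.
- case: Closed grey plastic box, loose, 62 x 62 mm, 40 mm high, plus a square boss on top like the dock's (43 mm, stepped to 40 mm, 6 mm high). A square recess underneath, 46 mm wide, 7 mm deep, drops over the dock's boss with 1.5 mm free each side. About 0.4 kg; stands on the bench at the start. Origin: centre of its underside; z up, x and y square to its sides.
- jar: White plastic jar, loose, about 0.3 kg: square body 62 x 62 mm, 60 mm high, with a round neck closed by the cap; may be carried by its cap. A recess underneath (46 mm wide, 7 mm deep) drops over the case's boss in any of four quarter turns; home, its origin is 40 mm above the case's. Stands on the bench at the start. Origin: centre of its underside; z up, x and y square to its sides.
- jar_mouth (a point): Centre of the rim of the jar's neck (41 mm across), 76 mm above the jar's origin. In the neck a sprung rubber sealing disc, 36 mm across, pushes up on the closed cap with about 18 N; with the cap off it stands 6 mm above this point.
- cap: Round knurled steel screw cap of the square jar, 60 mm across, 26 mm high, hollow below and solid in its top 12 mm, where it is best gripped. Origin: centre of its lower edge, 64 mm above the jar's origin (4 mm above the square shoulder) when closed; z up. Turning it anticlockwise takes 0.3 to 0.6 N m at first, less as its three lugs come free.
- cap_top (a point): Centre of the cap's flat top, 26 mm above the cap's origin, axes as the cap's. Yaw of the cap relative to the jar, anticlockwise from above: 2 to 14 degrees at the start; its lugs stay caught up to 58 degrees (the cap may rise 2 mm); from 60 to 92 degrees it lifts straight off (if let go it pops up 2 mm more); hard stop at 93 degrees.
- gauge: Bystander: flat red plastic hole gauge, 55 x 130 x 6 mm; origin at the centre of its underside.
- punch: Bystander: steel center punch lying down, 130 mm long, about 10 mm thick; origin at its underside near the middle, x along it.
- screwdriver: Bystander: grey and black cordless screwdriver lying on its side, about 200 mm long, 44 mm thick, with a pistol handle 110 mm long; origin at its underside under the motor barrel.
- tile: Bystander: white ceramic tile offcut, 90 x 75 x 9 mm; origin at the centre of its underside.
- hinge: Bystander: open brass butt hinge lying flat, 70 x 65 mm, 9 mm high at the knuckle; origin at the centre of its underside.
- round_jar: Bystander: ROUND white jar with a steel cap, 68 mm across and 85 mm high; not the one to open. Origin: centre of its underside.
There are look-alikes about, which are no part of the job. What is shaped like the dock but pink, purple or turquoise is not meant.

How it is judged:
By the outcome, as a careful person would: the job done as asked, in the order asked, and still so for the second after the job is handed in, while the arm keeps its last pose, push and grip.
It also fails if it takes over 54 s, if anything falls off the work surface, if the arm or the gripper's body presses on something with over 40 N, if the wrist force passes 120 N, or if a joint passes its speed limit or range.

## Working session

There is one attempt and no reset: what is moved stays moved. The work goes in short steps, Python scripts to look and compute and a tool call to move; the robot and the scene stay as the last step left them, time stands still between calls to the robot, and variables do not carry over. Pictures are saved under pics/ and viewed, at most 10 in all, crops included, and the job is handed in when it is done.

Besides the shell and the picture viewer there is one more tool, called after "Call:" as name([rows], argument=value, ...), one row to a line, values as JSON. carry_out: Moves the arm, as the interface text tells. Shifts and turns lie within -1 to 1; 1 stands for 200 mm of shift or 360 degrees of turn. Its arguments: {"type":"object","properties":{"dp":{"type":"array","items":{"type":"array","items":{"type":"number"}}},"twist":{"type":"array","items":{"type":"number"}},"claw":{"type":"array","items":{"type":"number"}}},"required":["dp","twist","claw"]}

```bash
mkdir -p pics
cat > h.py <<'E'
import numpy as np, cv2
from cell import robot
def snap(n):
    im,d=robot.snapshot(n); c=robot.camera_params(n); np.savez(f'{n}.npz',im=im,d=d,K=c['K'],dist=np.array(c['dist']),pose=c['pose']); return im,d
def load(n):
    return np.load(f'{n}.npz')
def ray(c,uv):
    p=cv2.undistortPoints(np.array(uv,float).reshape(-1,1,2),np.array(c['K'],float),np.array(c['dist'],float)).reshape(-1,2)
    return np.c_[p,np.ones(len(p))]
def onplane(c,uv,z):
    r=ray(c,uv)@c['pose'][:3,:3].T; o=c['pose'][:3,3]
    return o+r*((z-o[2])/r[:,2])[:,None]
def cloud(c):
    h,w=c['d'].shape; v,u=np.mgrid[:h,:w]
    r=ray(c,np.c_[u.ravel(),v.ravel()])*c['d'].reshape(-1,1)
    return (r@c['pose'][:3,:3].T+c['pose'][:3,3]).reshape(h,w,3)
E
python3 - <<'E'
from h import *
for n in('top','side'):
    im,d=snap(n); cv2.imwrite(f'pics/{n}0.png',im[:,:,::-1]); c=load(n); print(n,c['pose'].round(3).tolist(),c['K'].round(1).tolist(),c['dist'])
s=robot.state(); print(s, robot.tcp_to_grasp)
E
```

```text
top [[-0.029, -0.986, 0.167, 0.305], [-0.999, 0.026, -0.02, 0.008], [0.016, -0.167, -0.986, 1.366], [0.0, 0.0, 0.0, 1.0]] [[471.1, 0.0, 254.5], [0.0, 471.1, 191.5], [0.0, 0.0, 1.0]] [0.01019607 0.         0.         0.         0.        ]
side [[-0.984, -0.124, 0.127, 0.325], [-0.176, 0.612, -0.771, 0.932], [0.018, -0.781, -0.624, 0.86], [0.0, 0.0, 0.0, 1.0]] [[378.8, 0.0, 258.4], [0.0, 378.8, 192.8], [0.0, 0.0, 1.0]] [-0.04458542  0.          0.          0.          0.        ]
{'time_s': 0.1, 'joints': array([-1.22272279e+00,  9.17945018e-02,  1.23175391e+00,  1.83973278e-05,
        1.81976789e+00, -5.66739094e-02]), 'qd': array([-0.00015248, -0.00043179, -0.00409399, -0.00036409, -0.00037428,
       -0.00182487]), 'tau': array([ 2.72658508e-03, -4.60218787e+01, -4.19217682e+01, -2.28266515e-05,
        1.06420860e-02,  1.22463430e-05]), 'position': array([ 0.23620935, -0.5512901 ,  0.2302639 ]), 'tool_rot': array([-3.07580519e+00, -6.31108620e-01,  3.65172630e-04]), 'ft_force': array([ 1.79850073,  0.19007915, -0.82368555]), 'ft_torque': array([-0.00542583, -0.00392256, -0.01255014]), 'finger_force': 0.0, 'gripper_width': 0.08535410114916908} -0.0187
```

View pics/top0.png

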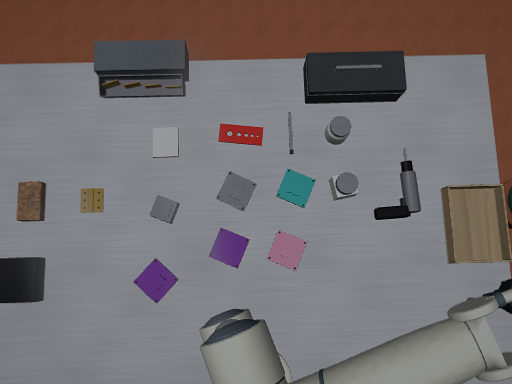

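View pics/side0.png

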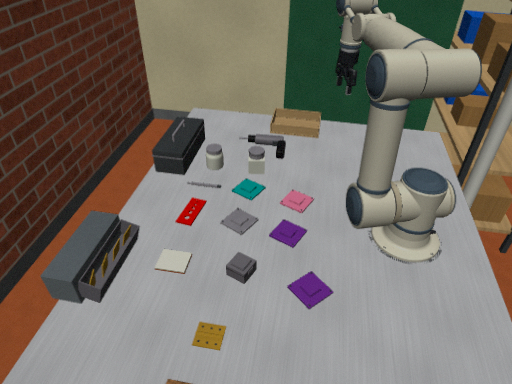

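Top view: the grey dock is at (237,191), with look-alikes turquoise (296,188), pink (287,250), purple (229,248) and purple (156,281). The case is at (165,209). The square jar is at (345,186), and the round jar at (339,130) is not wanted.

Run:
```python
from h import *
c=load('top'); P=cloud(c); im=c['im']
for name,(u,v),R,bands in [('dock',(237,191),26,[(.004,.0112),(.0112,.02)]),('case',(165,209),22,[(.02,.06),(.034,.043),(.043,.06)]),('jar',(345,186),24,[(.045,.07),(.08,.1)]),('rjar',(339,130),20,[(.07,.1)])]:
    sl=np.s_[v-R:v+R,u-R:u+R]; Q=P[sl]; 
    for lo,hi in bands:
        m=((Q[...,2]>lo)&(Q[...,2]<hi)).astype(np.uint8)
        n,l,st,ce=cv2.connectedComponentsWithStats(m)
        if n<2: print(name,lo,'none');continue
        k=1+st[1:,4].argmax(); q=Q[l==k]
        r=cv2.minAreaRect((q[:,:2]*1000).astype(np.float32))
        print(name,lo,hi,'n',len(q),'zmed',np.median(q[:,2]).round(4),'mean',q.mean(0).round(4),'rect',np.round(r[0],1),np.round(r[1],1),round(r[2],1))
tiles=[]
for n,pts in(('top',[(237,191),(165,209),(345,186)]),('side',[(239,221),(241,267),(257,160)])):
    i=load(n)['im']
    tiles.append(np.hstack([cv2.resize(i[v-30:v+30,u-30:u+30],(260,260),interpolation=cv2.INTER_CUBIC) for u,v in pts]))
cv2.imwrite('pics/crop1.png',np.vstack(tiles)[:,:,::-1])
```

```text
dock 0.004 0.0112 n 586 zmed 0.0083 mean [0.5386 0.0338 0.0081] rect [537.6  30.3] [102.   98.5] 57.5
dock 0.0112 0.02 n 217 zmed 0.0144 mean [0.5381 0.033  0.0145] rect [535.9  31.5] [57.1 59.3] 59.0
case 0.02 0.06 n 520 zmed 0.0432 mean [0.486  0.2388 0.0427] rect [486.6 240.8] [63.7 63.1] 67.8
case 0.034 0.043 n 180 zmed 0.0402 mean [0.4789 0.2358 0.0399] rect [487.  240.2] [62.8 62.4] 67.0
case 0.043 0.06 n 242 zmed 0.0463 mean [0.4881 0.241  0.0467] rect [486.4 241.5] [52.7 59. ] 45.3
jar 0.045 0.07 n 146 zmed 0.0599 mean [ 0.5275 -0.2614  0.0589] rect [ 539.1 -274.1] [62.8 63.1] 11.0
jar 0.08 0.1 n 379 zmed 0.0908 mean [ 0.5383 -0.2736  0.0908] rect [ 539.2 -273.6] [57.4 60.3] 89.0
rjar 0.07 0.1 n 353 zmed 0.0858 mean [ 0.7027 -0.2656  0.0853] rect [ 704.1 -267. ] [56.4 58.7] 44.1
```

View pics/crop1.png

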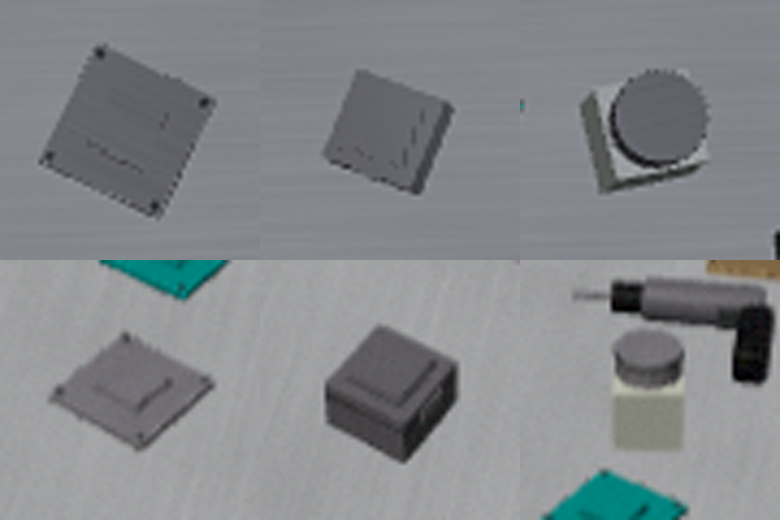

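```bash
cat >> h.py <<'E'
from scipy.spatial.transform import Rotation as Ro
def proj(c,X):
    T=np.linalg.inv(c['pose']); return cv2.projectPoints(np.array(X,float).reshape(-1,3),cv2.Rodrigues(T[:3,:3])[0],T[:3,3],np.array(c['K'],float),np.array(c['dist'],float))[0].reshape(-1,2)
def avg(n,k=3):
    r=[snap(n) for _ in range(k)]; c=dict(load(n)); c['g']=np.mean([cv2.cvtColor(i,cv2.COLOR_RGB2GRAY).astype(float) for i,_ in r],0)
    c['im']=np.mean([i for i,_ in r],0); return c
def edges(c,xy,yaw,half,z,win=.008):
    """square edge fit: strongest gradient across each side, cast on plane z -> signed side offsets, yaws, strength"""
    t=np.linspace(-.8,.8,25)*half; s=np.arange(-win,win+1e-9,.0005); out=[]
    for k in range(4):
        a=yaw+k*np.pi/2; n=np.array([np.cos(a),np.sin(a)]); m=np.array([-n[1],n[0]])
        G=np.array([[np.r_[np.array(xy)+n*(half+si)+m*ti,z] for si in s] for ti in t])
        uv=proj(c,G).astype(np.float32); I=cv2.remap(c['g'].astype(np.float32),uv[:,0].reshape(25,-1),uv[:,1].reshape(25,-1),cv2.INTER_CUBIC)
        D=np.abs(np.gradient(cv2.GaussianBlur(I,(9,1),2),axis=1)); j=D.argmax(1); p=half+s[j]
        ok=(j>0)&(j<len(s)-1)
        for _ in range(3):
            f=np.polyfit(t[ok],p[ok],1); e=abs(np.polyval(f,t)-p); ok=e<max(.0012,np.median(e[ok]))
        out.append((f[1],np.arctan(-f[0])if 0 else np.arctan(f[0]),ok.sum(),D.max(1).mean()))
    o=np.array(out); n=np.array([np.cos(yaw),np.sin(yaw)]); m=np.array([-n[1],n[0]])
    ctr=np.array(xy)+n*(o[0,0]-o[2,0])/2+m*(o[1,0]-o[3,0])/2
    return ctr,yaw-np.median(o[:,1]),o
def show(tag,r):
    print(tag,'ctr',(r[0]*1e3).round(1),'yaw',np.degrees(r[1]).round(2),'sides',(r[2][:,0]*1e3).round(1),'slope',np.degrees(-r[2][:,1]).round(1),'n',r[2][:,2].astype(int),'g',r[2][:,3].round(1))
def yawof(s): R=Ro.from_rotvec(s['tool_rot']).as_matrix(); return R,np.arctan2(R[1,0],R[0,0])
def plan(x,y,z,yawdeg):
    s=robot.state(); R,yw=yawof(s); d=R.T@(np.array([x,y,z])-s['position'])/.2
    dy=(np.radians(yawdeg)-yw+np.pi)%(2*np.pi)-np.pi
    print('t',round(s['time_s'],2),'pos',(s['position']*1e3).round(1),'yaw',np.degrees(yw).round(2),'tilt',np.degrees(np.arccos(-R[2,2])).round(2),'F',s['ft_force'].round(1),'w',round(s['gripper_width']*1e3,1),'dp',d.round(4),'twist',round(-np.degrees(dy)/360,4),'j6',s['joints'][5].round(2))
E
python3 - <<'E'
from h import *
for n in('top','side'):
    c=avg(n,3)
    for tag,xy,yw,half,z in[('dock',(.537,.031),-31,.045,.008),('case40',(.487,.241),-22,.031,.040),('case0',(.487,.241),-22,.031,.0),('jar60',(.539,-.274),11,.031,.060),('jar0',(.539,-.274),11,.031,0.)]:
        r=edges(c,xy,np.radians(yw),half,z)
        for _ in range(2): r=edges(c,r[0],r[1],half,z)
        show(n+' '+tag,r)
    # screws of the dock: dark dots
    q=np.array([[np.cos(a)*.0495,np.sin(a)*.0495] for a in 0*np.zeros(1)])
plan(.487,.241,.15,68)
E
```

```text
top dock ctr [537.7  34. ] yaw -26.92 sides [45.9 45.5 46.  45.5] slope [-0.3  0.  -0.6  0.4] n [22 21 25 24] g [4.9 5.  7.1 6.7]
top case40 ctr [485.4 237.7] yaw -21.99 sides [32.1 34.7 32.1 34.7] slope [ 0.   0.1 -0.6 -0.1] n [25 25 23 25] g [4.5 5.2 8.6 9.3]
top case0 ctr [490.8 244.6] yaw -22.0 sides [33.1 36.1 33.1 35.4] slope [-0.1  0.1 -0.3 -0. ] n [25 25 23 25] g [4.4 5.1 8.4 9.1]
top jar60 ctr [ 542.2 -278.9] yaw 8.59 sides [31.2 31.1 30.5 31.2] slope [ 4.2  9.2 -3.1 -5.1] n [10 11 10  9] g [ 5.5 12.8 14.1  4.8]
top jar0 ctr [ 546.9 -273.5] yaw 20.23 sides [32.6 30.9 30.4 31.2] slope [ 6.6 -6.2  0.5 10.1] n [ 9 25 13 10] g [ 6.2  6.8 13.1  0.5]
side dock ctr [535.3  35.6] yaw -26.87 sides [46.9 47.5 47.3 47.7] slope [ 0.2  0.2  0.  -0.8] n [18 23 25 17] g [3.9 5.5 9.  3.5]
side case40 ctr [484.9 238.9] yaw -22.14 sides [31.8 31.5 31.8 32.1] slope [ 0.1  8.2 -7.6 -0.2] n [25 13  8 25] g [7.3 2.9 6.6 6.1]
side case0 ctr [486.1 237.2] yaw -26.59 sides [31.3 30.2 32.7 33.4] slope [-14.8   2.8   2.9  -5.9] n [12 25 25  3] g [ 1.7 10.5 14.7  1.2]
side jar60 ctr [ 536.8 -272.7] yaw 10.07 sides [29.6 26.1 29.9 27.6] slope [-0.9  3.2  0.9  6.8] n [19 25 10  9] g [6.5 2.2 6.8 1.8]
side jar0 ctr [ 536.  -276.9] yaw 8.75 sides [32.  29.9 31.7 31.6] slope [ 2.8  0.4 -3.4 -6. ] n [25 18 25  3] g [2.2 1.4 2.5 0.1]
t 0.4 pos [ 236.3 -551.5  231.1] yaw 23.19 tilt 0.02 F [ 0.6 -0.2 -1.4] w 85.2 dp [ 2.7127 -3.1484  0.4065] twist -0.1245 j6 -0.06
```

Two views agree to about 2 mm:

| Item | x (mm) | y (mm) | Yaw |
|---|---|---|---|
| Dock | 537 | 34 | -26.9° |
| Case | 486 | 239 | -22° |
| Jar | 539 | -274 | about 10° |

The crop confirmed the choices: grey dock, grey case, and the jar with a square body. Moving to the case.

Call:
carry_out([
  [0.9,-1,0],
  [0.9,-1,0],
  [0.9,-1,0],
  [0.9,-1,0],
  [0.9,-1,0],
  [0.9,-1,0],
], twist=[0,0,0,0,0,0], claw=[1,1,1,1,1,1])

```text
time_s: 1.0
position: [0.3239, -0.2936, 0.232]
tool_rot: [3.076, 0.636, 0.003]
ft_force: [1.4, -0.5, -0.8]
gripper_width: 0.0854
finger_force: 0.0
```

Call:
carry_out([
  [0.9,-1,0],
  [0.9,-1,0],
  [0.9,-1,0],
  [0.9,-1,0],
  [0.9,-1,0],
  [0.9,-1,0],
], twist=[0,0,0,0,0,0], claw=[1,1,1,1,1,1])

```text
time_s: 1.6
position: [0.4102, -0.0384, 0.2316]
tool_rot: [-3.075, -0.638, -0.002]
ft_force: [0.7, 0.1, 0.1]
gripper_width: 0.0853
finger_force: 0.0
```

Call:
carry_out([
  [0.9,-1,0.3],
  [0.9,-1,0.3],
  [0.9,-1,0.3],
  [0.9,-1,0.3],
  [0.9,-1,0.3],
  [0.9,-1,0.3],
  [0.9,-1,0.3],
], twist=[-0.1245,-0.1245,-0.1245,-0.1245,-0.1245,-0.1245,-0.1245], claw=[1,1,1,1,1,1,1])

```text
time_s: 2.3
position: [0.4959, 0.2154, 0.1692]
tool_rot: [-2.599, -1.762, 0.004]
ft_force: [-1.0, 0.0, -0.2]
gripper_width: 0.0858
finger_force: 0.0
```

Run:
```python
from h import *
plan(.4865,.2392,.06,68)
```

```text
t 2.3 pos [495.9 215.4 169.2] yaw 68.28 tilt 0.18 F [-1.   0.  -0.2] w 85.8 dp [ 0.0939 -0.0861  0.5462] twist 0.0008 j6 0.73
```

Call:
carry_out([
  [0.094,-0.086,0.2],
  [0.094,-0.086,0.4],
  [0.094,-0.086,0.6],
  [0.094,-0.086,0.7],
  [0.094,-0.086,0.78],
  [0.094,-0.086,0.818],
  [0.094,-0.086,0.818],
  [0.094,-0.086,0.818],
], twist=[0.001,0.001,0.001,0.001,0.001,0.001,0.001,0.001], claw=[1,1,1,1,1,1,1,1])

```text
time_s: 3.1
position: [0.4884, 0.2367, 0.0093]
tool_rot: [2.61, 1.748, 0.004]
ft_force: [1.3, -0.1, -0.1]
gripper_width: 0.0854
finger_force: 0.0
```

Run:
```python
from h import *
plan(.4865,.2392,.005,68)
im,d=snap('side'); cv2.imwrite('pics/s2.png',cv2.resize(im[200:320,160:320],(640,480),interpolation=cv2.INTER_CUBIC)[:,:,::-1])
```

```text
t 3.1 pos [488.4 236.7   9.3] yaw 67.63 tilt 0.14 F [ 1.3 -0.1 -0.1] w 85.4 dp [ 0.0081 -0.0137  0.0214] twist -0.001 j6 0.78
```

View pics/s2.png

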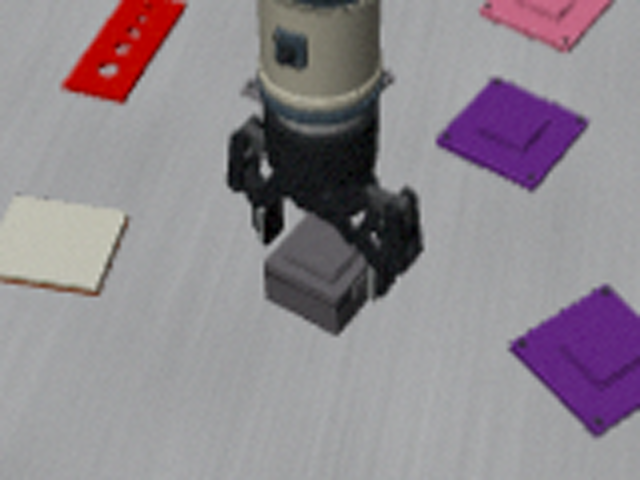

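The fingers straddle the case (case at (315,270) in the crop), both clear of it. Correcting the small offset and closing.

Call:
carry_out([
  [0.008,-0.01,0.018],
  [0.008,-0.01,0.018],
  [0.008,-0.01,0.018],
  [0.008,-0.01,0.018],
  [0.008,-0.01,0.018],
  [0.008,-0.01,0.018],
  [0.008,-0.01,0.018],
  [0.008,-0.01,0.018],
  [0.008,-0.01,0.018],
], twist=[0,0,0,0,0,0,0,0,0], claw=[1,1,0.5,0,0,0,0,0,0])

```text
time_s: 4.05
position: [0.4863, 0.239, 0.0046]
tool_rot: [-2.609, -1.749, -0.001]
ft_force: [-1.9, 0.4, 5.1]
gripper_width: 0.0609
finger_force: 68.2
```

Run:
```python
from h import *
print([ (robot.state()['position']*1e3).round(1) for _ in range(2)])
plan(.4865,.2392,.1,63)
```

```text
[array([486.3, 239. ,   4.6]), array([486.3, 239. ,   4.6])]
t 4.05 pos [486.3 239.    4.6] yaw 67.66 tilt 0.04 F [-1.9  0.4  5.1] w 60.9 dp [ 0.0015  0.0006 -0.4769] twist 0.0129 j6 0.78
```

Call:
carry_out([
  [0,0,-0.1],
  [0,0,-0.3],
  [-0.2,0.15,-0.4],
  [-0.4,0.3,-0.4],
  [-0.6,0.45,-0.4],
  [-0.75,0.55,-0.4],
  [-0.85,0.622,-0.4],
  [-0.85,0.622,-0.25],
  [-0.85,0.622,-0.2],
  [-0.85,0.622,-0.2],
], twist=[0,0,0,0.006,0.0127,0.0127,0.0127,0.0127,0.0127,0.0127], claw=[0,0,0,0,0,0,0,0,0,0])

```text
time_s: 5.05
position: [0.5339, 0.0343, 0.0399]
tool_rot: [-2.674, -1.641, 0.011]
ft_force: [-0.8, 1.0, -5.0]
gripper_width: 0.0611
finger_force: 67.5
```

Run:
```python
from h import *
plan(.537,.0345,.045,63.1)
s=robot.state(); dz=s['position'][2]-.0046
for n in('top','side'):
    c=avg(n,2); g=c['im'].astype(np.uint8); u,v=proj(c,[s['position']])[0].astype(int)
    cv2.imwrite(f'{n}3.png',g[:,:,::-1])
    for tag,xy,yw,half,z in[('dock',(.537,.034),-26.9,.045,.008),('case40',s['position'][:2],-26.9,.031,.040+dz),('case0',s['position'][:2],-26.9,.031,dz)]:
        show(n+' '+tag,edges(c,xy,np.radians(yw),half,z))
    if n=='top': A=cv2.resize(g[v-40:v+40,u-50:u+50],(400,320),interpolation=cv2.INTER_CUBIC)
    else: B=cv2.resize(g[v-40:v+40,u-50:u+50],(400,320),interpolation=cv2.INTER_CUBIC); print(u,v)
cv2.imwrite('pics/c3.png',np.hstack([A,B])[:,:,::-1])
```

```text
t 5.05 pos [533.9  34.3  39.9] yaw 63.08 tilt 0.46 F [-0.8  1.  -5. ] w 61.1 dp [ 0.008   0.0132 -0.0256] twist -0.0001 j6 0.47
top dock ctr [534.5  34.6] yaw -25.98 sides [40.7 43.9 45.8 45.1] slope [ 2.8 -4.   0.3  1.5] n [ 8  7 12 18] g [2.3 4.6 6.3 6.4]
top case40 ctr [532.   34.4] yaw -23.98 sides [28.3 29.8 31.9 31.2] slope [ 8.5 -5.7  5.4  0.4] n [ 7  6 10 18] g [2.8 4.5 6.9 9.6]
top case0 ctr [534.7  36.5] yaw -26.24 sides [28.9 33.2 29.4 28.4] slope [ 10.5 -10.6   1.2   0.1] n [12  6 12 23] g [5.3 4.9 6.7 9.3]
side dock ctr [536.5  35.8] yaw -25.69 sides [46.8 48.1 49.3 45.4] slope [ 2.2 -0.3  0.2  3.6] n [12 23 25  9] g [2.2 5.3 8.8 3.1]
side case40 ctr [535.2  32.5] yaw -27.09 sides [36.6 28.7 32.6 30.6] slope [ -0.2  -0.2   0.8 -15.7] n [20 13  4 13] g [4.8 2.1 3.1 3.3]
side case0 ctr [534.3  30.2] yaw -27.63 sides [30.  27.8 25.5 34.7] slope [-6.   0.2 -0.4 -1.1] n [12 22 25  7] g [0.8 3.7 6.9 3.1]
239 213
```

View pics/c3.png

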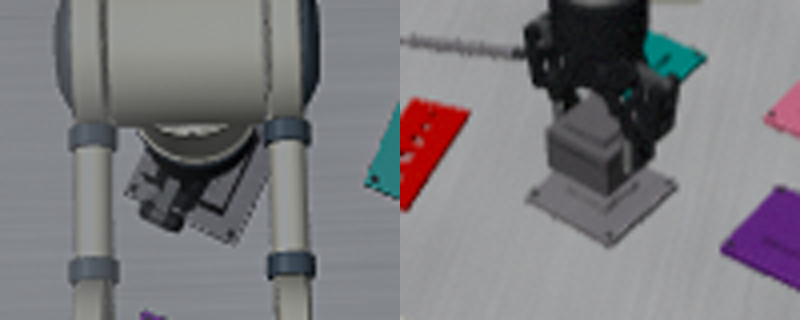

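The case is held above the dock. In the side crop its bottom front corner is at (608,195) and the dock's front corner at (610,245), so it looks nearly aligned. Moving to the best estimate (537.4, 35.3), just above the boss.

Call:
carry_out([
  [0.011,0.014,0.05],
  [0.011,0.014,0.08],
  [0.011,0.014,0.08],
  [0.011,0.014,0.08],
], twist=[0,0,0,0], claw=[0,0,0,0])

```text
time_s: 5.65
position: [0.5398, 0.035, 0.0276]
tool_rot: [-2.677, -1.643, 0.001]
ft_force: [0.4, -0.2, -4.7]
gripper_width: 0.0612
finger_force: 67.6
```

Run:
```python
from h import *
plan(.5374,.0353,.0206,63.1)
s=robot.state(); dz=s['position'][2]-.0046
c=avg('side',3); P=cloud(c)
for tag,xy,yw,half,z in[('dock8',(.5374,.0353),-26.9,.045,.008),('dock0',(.5374,.0353),-26.9,.045,.0),('case40',s['position'][:2],-26.9,.031,.040+dz),('case0',s['position'][:2],-26.9,.031,dz)]:
    show(tag,edges(c,xy,np.radians(yw),half,z))
# visible faces by depth
for k in(1,2):
    a=np.radians(-26.9+90*k); n=np.array([np.cos(a),np.sin(a)]); m=np.array([-n[1],n[0]])
    Q=P[...,:2]-s['position'][:2]; dn=Q@n; dm=Q@m; w=(abs(dn-.031)<.006)&(abs(dm)<.024)&(P[...,2]>dz+.006)&(P[...,2]<dz+.034)
    print('face',k,w.sum(),np.median(dn[w])*1e3, np.degrees(np.polyfit(dm[w],dn[w],1)[0]))
z=P[...,2]; Q=P[...,:2]-s['position'][:2]; w=(abs(Q)<.012).all(-1); print('boss z',np.median(z[w]),'expect',dz+.046)
```

```text
t 5.65 pos [539.8  35.   27.6] yaw 63.09 tilt 0.06 F [ 0.4 -0.2 -4.7] w 61.2 dp [-0.0042 -0.0114  0.0351] twist -0.0 j6 0.47
dock8 ctr [536.   35.6] yaw -26.39 sides [46.2 46.8 49.1 47.5] slope [ 1.5 -0.   0.1  1. ] n [ 9 22 25 10] g [2.9 5.3 8.8 3.9]
dock0 ctr [537.6  32.2] yaw -27.16 sides [47.2 40.5 44.  45.8] slope [-7.9 -0.4 -0.1 11. ] n [12 23 25  7] g [2.2 5.4 8.6 2.4]
case40 ctr [540.5  36.4] yaw -24.62 sides [32.5 32.1 32.6 29. ] slope [-1.5  8.7  2.5  2.1] n [13 11  7  6] g [5.5 2.6 2.9 3.9]
case0 ctr [539.5  32.7] yaw -26.42 sides [33.  29.1 31.5 33.5] slope [-6.   0.5  1.9  0.4] n [ 6 24 15  4] g [1.5 3.8 5.8 3.2]
face 1 73 30.467901201257018 0.19370436514045508
face 2 32 31.632174707413792 15.788693427797133
boss z 0.12504515281767953 expect 0.06901535803869038
```

Call:
carry_out([
  [-0.004,-0.0143,0.015],
  [-0.004,-0.0143,0.03],
  [-0.004,-0.0143,0.03],
  [-0.004,-0.0143,0.03],
  [-0.004,-0.0143,0.03],
], twist=[0,0,0,0,0], claw=[0,0,0,0,0])

```text
time_s: 6.3
position: [0.5373, 0.0355, 0.0221]
tool_rot: [2.677, 1.643, 0.0]
ft_force: [0.9, 0.0, -4.8]
gripper_width: 0.0614
finger_force: 67.7
```

Run:
```python
from h import *
plan(.5369,.0356,.0126,63.1)
s=robot.state(); dz=s['position'][2]-.0046
c=avg('side',3); P=cloud(c); print('dz',dz)
for tag,xy,yw,half,z in[('dock8',(.5369,.0356),-26.9,.045,.008),('case0',s['position'][:2],-26.9,.031,dz)]:
    show(tag,edges(c,xy,np.radians(yw),half,z))
for k in(1,2):
    a=np.radians(-26.9+90*k); n=np.array([np.cos(a),np.sin(a)]); m=np.array([-n[1],n[0]])
    Q=P[...,:2]-s['position'][:2]; dn=Q@n; dm=Q@m; w=(abs(dn-.031)<.006)&(abs(dm)<.024)&(P[...,2]>dz+.006)&(P[...,2]<dz+.034)
    print('face',k,w.sum(),np.median(dn[w])*1e3)
```

```text
t 6.3 pos [537.3  35.5  22.1] yaw 63.08 tilt 0.01 F [ 0.9  0.  -4.8] w 61.4 dp [-0.0005 -0.0019  0.0477] twist -0.0001 j6 0.47
dz 0.017549264604723287
dock8 ctr [534.4  35.9] yaw -28.72 sides [43.9 46.8 48.6 48.6] slope [-3.5 -0.1  0.  -3.7] n [ 9 23 25 12] g [2.8 5.4 8.9 3.8]
case0 ctr [538.   34.3] yaw -27.22 sides [32.8 29.3 30.3 30.8] slope [-9.1 -0.3 -0.3 15.1] n [10 24 25  8] g [1.3 3.8 7.  3.3]
face 1 75 30.158833648415317
face 2 28 31.06056683974254
```

Run:
```python
from h import *
for n in('top','side'):
    c=dict(load(n)); g=cv2.imread(f'pics/{n}0.png',0).astype(np.float32)
    bh=cv2.morphologyEx(g,cv2.MORPH_BLACKHAT,np.ones((7,7)))
    ctr=np.array([.537,.0345]); pts=[]
    for k in range(4):
        a=np.radians(-26.9+45+90*k); p=proj(c,[np.r_[ctr+.053*np.array([np.cos(a),np.sin(a)]),.008]])[0]
        u,v=np.round(p).astype(int); w=bh[v-4:v+5,u-4:u+5].copy(); w[w<.35*w.max()]=0
        yy,xx=np.mgrid[v-4:v+5,u-4:u+5]; pts.append([(w*xx).sum()/w.sum(),(w*yy).sum()/w.sum()])
    X=onplane(c,pts,.008)[:,:2]; m=X.mean(0)
    print(n,np.round(pts,1).tolist(),'ctr',(m*1e3).round(1),'diag/2',(np.linalg.norm(X-m,axis=1)*1e3).round(1),'yaw',[(np.degrees(np.arctan2(*(X[k]-X[(k+2)%4])[::-1]))-45-90*k).round(1) for k in(0,1)])
```

```text
top [[229.8, 172.4], [217.7, 197.3], [242.3, 208.8], [254.5, 184.5]] ctr [538.  34.] diag/2 [57.6 56.9 56.5 56.9] yaw [np.float64(-27.6), np.float64(-27.1)]
side [[222.0, 221.8], [241.5, 232.9], [255.8, 220.0], [237.7, 208.5]] ctr [535.2  35.7] diag/2 [56.8 58.1 54.9 61.2] yaw [np.float64(-29.3), np.float64(-26.6)]
```

Run:
```python
from h import *
plan(.5369,.0356,.0126,63.1)
s=robot.state(); dz=s['position'][2]-.0046
T=[]
for n in('top','side'):
    c=avg(n,4)
    if n=='top':
        for tag,xy,half,z in[('dock8',(.5369,.0356),.045,.008),('case40',s['position'][:2],.031,dz+.04)]: show(tag,edges(c,xy,np.radians(-26.9),half,z,.006))
    im=c['im'].astype(np.uint8)
    u,v=proj(c,[s['position']])[0].astype(int); print(n,u,v)
    T.append(cv2.resize(im[v-25:v+25,u-25:u+25],(400,400),interpolation=cv2.INTER_CUBIC))
cv2.imwrite('pics/c5.png',np.hstack(T)[:,:,::-1])
```

```text
t 6.45 pos [537.3  35.5  22.2] yaw 63.08 tilt 0.02 F [ 0.4 -1.  -5.1] w 61.2 dp [-0.0006 -0.0022  0.0482] twist -0.0 j6 0.47
dock8 ctr [536.2  35.7] yaw -24.25 sides [43.4 44.7 44.7 45.1] slope [ 4.5  0.8 -0.3  5. ] n [10 10 13 14] g [1.8 4.5 6.1 7. ]
case40 ctr [536.3  35.3] yaw -27.16 sides [29.1 30.5 30.7 31.8] slope [ 0.  -3.1 -0.5  1.1] n [ 9  6  6 22] g [ 1.7  4.1  7.  10.4]
top 235 190
side 238 217
```

View pics/c5.png

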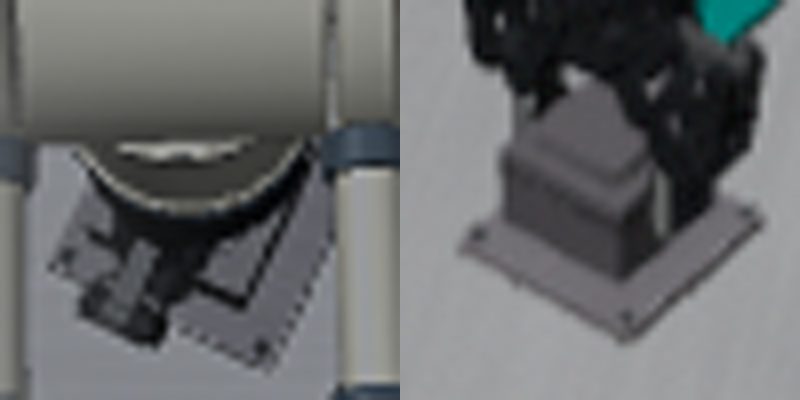

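Side crop: the case's bottom front corner is at (622,280) and the dock's corners are at (462,245), (625,338) and (762,220). The case is within about 2 mm of centred. Lowering in small steps and feeling for contact.

Call:
carry_out([
  [0.001,-0.006,0.005],
  [0.001,-0.006,0.015],
  [0.001,-0.006,0.023],
  [0.001,-0.006,0.027],
  [0.001,-0.006,0.027],
  [0.001,-0.006,0.027],
], twist=[0,0,0,0,0,0], claw=[0,0,0,0,0,0])

```text
time_s: 7.45
position: [0.5362, 0.0362, 0.0167]
tool_rot: [-2.677, -1.643, 0.0]
ft_force: [-0.1, 0.1, -5.6]
gripper_width: 0.0611
finger_force: 67.7
```

Run:
```python
from h import *
plan(.5369,.0356,.0126,63.1)
```

```text
t 7.45 pos [536.2  36.2  16.7] yaw 63.08 tilt 0.0 F [-0.1  0.1 -5.6] w 61.1 dp [-0.0013  0.0044  0.0203] twist -0.0001 j6 0.47
```

Call:
carry_out([
  [0,0,0.005],
  [0,0,0.01],
  [0,0,0.01],
  [0,0,0.01],
], twist=[0,0,0,0], claw=[0,0,0,0])

```text
time_s: 7.85
position: [0.5364, 0.0362, 0.0155]
tool_rot: [2.677, 1.643, 0.001]
ft_force: [-2.6, -0.2, 1.0]
gripper_width: 0.0609
finger_force: 68.5
```

Run:
```python
from h import *
s=robot.state(); R,_=yawof(s); print(s['ft_torque'].round(3), 'tool',(R.T@s['ft_torque']).round(3),(R.T@s['ft_force']).round(1)); plan(.5369,.0356,.0126,63.1)
```

```text
[-0.131  0.53  -0.091] tool [ 0.413 -0.357  0.091] [-1.3 -2.3 -1. ]
t 7.85 pos [536.4  36.2  15.5] yaw 63.08 tilt 0.04 F [-2.6 -0.2  1. ] w 60.9 dp [-0.0016  0.0034  0.0143] twist -0.0001 j6 0.47
```

Call:
carry_out([
  [0,0,-0.01],
  [0,0,-0.01],
  [0,0,-0.01],
], twist=[0,0,0], claw=[0,0,0])

```text
time_s: 8.15
position: [0.536, 0.0363, 0.0161]
tool_rot: [-2.677, -1.643, 0.001]
ft_force: [0.4, -0.4, -4.9]
gripper_width: 0.0612
finger_force: 68.0
```

Run:
```python
from h import *
s=robot.state(); R,_=yawof(s); print(s['ft_torque'].round(3), 'tool',(R.T@s['ft_torque']).round(3),(R.T@s['ft_force']).round(1)); plan(.5369,.0356,.0126,63.1)
```

```text
[-0.023  0.037  0.015] tool [ 0.023 -0.037 -0.015] [-0.2  0.6  4.9]
t 8.15 pos [536.   36.3  16.1] yaw 63.08 tilt 0.04 F [ 0.4 -0.4 -4.9] w 61.2 dp [-0.0009  0.0056  0.0173] twist -0.0001 j6 0.47
```

Call:
carry_out([
  [0,-0.005,-0.002],
  [0,-0.01,-0.002],
  [0,-0.015,-0.002],
  [0,-0.015,-0.002],
  [0,-0.015,-0.002],
], twist=[0,0,0,0,0], claw=[0,0,0,0,0])

```text
time_s: 8.65
position: [0.5351, 0.0366, 0.0172]
tool_rot: [2.675, 1.641, 0.004]
ft_force: [6.6, -3.5, -9.5]
gripper_width: 0.061
finger_force: 67.5
```

```bash
cat >> h.py <<'E'
def feel():
    s=robot.state(); R,_=yawof(s); o=np.radians(63.1); ax=np.array([np.cos(o),np.sin(o)]); ay=np.array([np.sin(o),-np.cos(o)])
    p=s['position']; print('toolpos',(p[:2]@ax*1e3).round(2),(p[:2]@ay*1e3).round(2),'z',(p[2]*1e3).round(2),'F',(R.T@s['ft_force']).round(1),'T',(R.T@s['ft_torque']).round(3),'yaw',np.degrees(yawof(s)[1]).round(2),'t',round(s['time_s'],2),'w',round(s['gripper_width']*1e3,1))
E
python3 -c "
from h import *
feel()"
```

```text
toolpos 274.79 460.67 z 17.15 F [-0.2  7.4  9.5] T [-1.367e+00 -1.000e-03  2.500e-02] yaw 63.05 t 8.65 w 61.0
```

The wall touches at tool y = 460.7, so the centre is at about 463.7. Moving there and lowering again.

Call:
carry_out([
  [0,0.003,0],
  [0,0.003,0],
  [0,0.003,0.005],
  [0,0.003,0.01],
  [0,0.003,0.015],
  [0,0.003,0.015],
  [0,0.003,0.015],
], twist=[0,0,0,0,0,0,0], claw=[0,0,0,0,0,0,0])

```text
time_s: 9.35
position: [0.5354, 0.0368, 0.0155]
tool_rot: [2.676, 1.642, 0.004]
ft_force: [4.1, -3.9, -0.1]
gripper_width: 0.0611
finger_force: 68.8
```

```bash
python3 -c "
from h import *
feel()"
```

```text
toolpos 275.06 460.8 z 15.51 F [-1.6  5.4  0.2] T [-0.939 -0.325  0.011] yaw 63.06 t 9.35 w 61.1
```

Call:
carry_out([
  [0,0.005,-0.01],
  [0,0.015,-0.01],
  [0,0.023,-0.01],
  [0,0.023,-0.01],
  [0,0.023,-0.003],
  [0,0.023,0.003],
  [0,0.023,0.003],
  [0,0.023,0.003],
], twist=[0,0,0,0,0,0,0,0], claw=[0,0,0,0,0,0,0,0])

```text
time_s: 10.15
position: [0.5378, 0.0356, 0.0153]
tool_rot: [-2.677, -1.643, 0.0]
ft_force: [-8.0, 1.3, 8.0]
gripper_width: 0.0612
finger_force: 70.1
```

```bash
python3 -c "
from h import *
feel()"
```

```text
toolpos 275.08 463.52 z 15.34 F [-2.4 -7.7 -8. ] T [ 1.237 -0.737  0.154] yaw 63.09 t 10.15 w 61.2
```

Call:
carry_out([
  [0,0,-0.008],
  [0,0,-0.012],
  [0,0,-0.012],
  [0,0,-0.012],
], twist=[0,0,0,0], claw=[0,0,0,0])

```text
time_s: 10.55
position: [0.5381, 0.0353, 0.0156]
tool_rot: [-2.677, -1.643, 0.0]
ft_force: [-0.6, 0.3, -4.0]
gripper_width: 0.0614
finger_force: 68.4
```

```bash
python3 -c "
from h import *
feel()"
```

```text
toolpos 274.95 463.95 z 15.57 F [-0.  -0.7  4. ] T [ 0.108  0.019 -0.031] yaw 63.08 t 10.55 w 61.4
```

Call:
carry_out([
  [-0.005,0,0],
  [-0.01,0,0],
  [-0.015,0,0],
  [-0.02,0,0],
  [-0.02,0,0],
  [-0.02,0,0],
], twist=[0,0,0,0,0,0], claw=[0,0,0,0,0,0])

```text
time_s: 11.15
position: [0.5363, 0.0316, 0.0158]
tool_rot: [-2.678, -1.643, 0.0]
ft_force: [0.1, -0.3, -5.3]
gripper_width: 0.0611
finger_force: 68.4
```

```bash
python3 -c "
from h import *
feel()"
```

```text
toolpos 270.85 463.99 z 15.79 F [-0.2  0.3  5.3] T [-0.013 -0.039  0.027] yaw 63.07 t 11.15 w 61.1
```

Call:
carry_out([
  [-0.005,0,0],
  [-0.01,0,0],
  [-0.015,0,0],
  [-0.02,0,0],
  [-0.02,0,0],
  [-0.02,0,0],
], twist=[0,0,0,0,0,0], claw=[0,0,0,0,0,0])

```text
time_s: 11.75
position: [0.5355, 0.0299, 0.0158]
tool_rot: [-2.676, -1.643, -0.006]
ft_force: [5.2, 7.2, -8.9]
gripper_width: 0.0614
finger_force: 67.9
```

```bash
python3 -c "
from h import *
feel()"
```

```text
toolpos 268.91 464.02 z 15.8 F [8.7 1.4 8.9] T [-0.231  1.377  0.129] yaw 63.11 t 11.75 w 61.4
```

The x wall touches at 268.9, so the centre is at x = 271.9, y = 463.7. Moving there and lowering.

Call:
carry_out([
  [0.01,-0.001,0],
  [0.02,-0.001,0],
  [0.025,-0.001,0],
  [0.025,-0.001,0],
  [0.025,-0.001,0.005],
  [0.025,-0.001,0.01],
  [0.025,-0.001,0.015],
  [0.025,-0.001,0.015],
  [0.025,-0.001,0.015],
], twist=[0,0,0,0,0,0,0,0,0], claw=[0,0,0,0,0,0,0,0,0])

```text
time_s: 12.65
position: [0.5366, 0.0326, 0.0128]
tool_rot: [-2.677, -1.643, 0.0]
ft_force: [-0.1, 0.2, -5.9]
gripper_width: 0.0612
finger_force: 68.4
```

```bash
python3 -c "
from h import *
feel()"
```

```text
toolpos 271.86 463.77 z 12.82 F [ 0.1 -0.2  5.9] T [0.008 0.013 0.006] yaw 63.08 t 12.65 w 61.2
```

Call:
carry_out([
  [0,0,0.004],
  [0,0,0.008],
  [0,0,0.01],
  [0,0,0.01],
], twist=[0,0,0,0], claw=[0,0,0,0])

```text
time_s: 13.05
position: [0.5367, 0.0326, 0.0126]
tool_rot: [2.677, 1.643, 0.001]
ft_force: [-5.5, -0.8, 5.4]
gripper_width: 0.0609
finger_force: 69.8
```

```bash
python3 -c "
from h import *
feel()"
```

```text
toolpos 271.93 463.91 z 12.59 F [-3.2 -4.6 -5.4] T [ 1.13  -0.428 -0.026] yaw 63.08 t 13.05 w 60.9
```

The case dropped home: TCP at 12.6 mm, exactly 8 mm above the grasp height. Releasing and retreating upward.

Call:
carry_out([
  [0,0,-0.008],
  [0,0,-0.008],
  [0,0,-0.008],
  [0,0,-0.008],
  [0,0,-0.2],
  [0,0,-0.4],
  [0,0,-0.6],
  [0,0,-0.7],
  [0,0,-0.7],
], twist=[0,0,0,0,0,0,0,0,0], claw=[0.5,1,1,1,1,1,1,1,1])

```text
time_s: 13.95
position: [0.5387, 0.0327, 0.1558]
tool_rot: [2.674, 1.641, 0.011]
ft_force: [0.2, -0.1, 0.7]
gripper_width: 0.0854
finger_force: 0.0
```

Call:
carry_out([
  [-0.5,-0.2,-0.3],
  [-0.9,-0.5,-0.4],
  [-0.9,-0.5,-0.4],
  [-0.9,-0.5,-0.4],
  [-0.9,-0.5,-0.4],
  [-0.9,-0.5,-0.4],
], twist=[0,0,0,0,0,0], claw=[1,1,1,1,1,1])

```text
time_s: 14.55
position: [0.3649, -0.0838, 0.2316]
tool_rot: [2.678, 1.638, 0.002]
ft_force: [0.2, 0.9, 0.6]
gripper_width: 0.0851
finger_force: 0.0
```

Run:
```python
from h import *
plan(.539,-.274,.16,0)
print(robot.state()['joints'].round(2))
for n in('top','side'):
    c=avg(n,3); P=cloud(c)
    u,v=proj(c,[[.538,.034,.05]])[0].astype(int); print(n,u,v)
    for tag,xy,yw,half,z in[('case48',(.537,.034),-26.9,.031,.048),('dock',(.537,.034),-26.9,.045,.008)]: show(n+tag,edges(c,xy,np.radians(yw),half,z))
    Q=P[...,:2]-[.538,.034]; z=P[...,2]; w=(np.hypot(*np.moveaxis(Q,-1,0))<.012); print('boss z',np.median(z[w]).round(4))
    Q=P[...,:2]-[.539,-.274]; r=np.hypot(Q[...,0],Q[...,1])
    m=(z>.08)&(z<.1)&(r<.05); cn=cv2.findContours(m.astype(np.uint8),cv2.RETR_EXTERNAL,cv2.CHAIN_APPROX_NONE)[0]; cn=max(cn,key=cv2.contourArea)
    e=cv2.fitEllipse(cn); print('cap ellipse centre',onplane(c,[e[0]],.09).round(4),np.round(e[1],1), 'mean',P[m].mean(0).round(4))
    for yw in range(-80,100,90):pass
    for k in range(4):
        a=np.radians(10+90*k); nn=np.array([np.cos(a),np.sin(a)]); mm=np.array([-nn[1],nn[0]]); dn=Q@nn; dm=Q@mm
        w=(abs(dn-.031)<.012)&(abs(dm)<.028)&(z>.008)&(z<.052)
        if w.sum()>15:
            f=np.polyfit(dm[w],dn[w],1); ok=w&(abs(dn-f[0]*dm-f[1])<.003); f=np.polyfit(dm[ok],dn[ok],1); print(' face',k,ok.sum(),'off',f[1]*1e3,'yaw',10-np.degrees(np.arctan(f[0])))
    cv2.imwrite(f'{n}6.png',c['im'].astype(np.uint8)[:,:,::-1])
    g=c['im'].astype(np.uint8); uj,vj=proj(c,[[.539,-.274,.05]])[0].astype(int)
    t=np.hstack([cv2.resize(g[b-25:b+25,a-25:a+25],(300,300),interpolation=cv2.INTER_CUBIC) for a,b in((u,v),(uj,vj))]); A=t if n=='top' else np.vstack([A,t])
cv2.imwrite('pics/c6.png',A[:,:,::-1])
```

```text
t 14.55 pos [364.9 -83.8 231.6] yaw 62.9 tilt 0.16 F [0.2 0.9 0.6] w 85.1 dp [-0.45    1.2069  0.3614] twist 0.1747 j6 0.16
[-0.32 -0.53  1.76 -0.    1.9   0.16]
top 235 188
topcase48 ctr [538.   32.9] yaw -26.65 sides [37.6 32.1 34.8 33.2] slope [-0.1  0.6 -1.   0.7] n [19 20 19 24] g [ 1.8  1.   9.7 10.2]
topdock ctr [537.7  34. ] yaw -26.69 sides [46.5 45.9 45.3 45.3] slope [-0.2  0.7 -0.5  0.6] n [23 24 25 24] g [5.  5.1 7.1 6.8]
boss z 0.0549
cap ellipse centre [[ 0.5384 -0.2737  0.09  ]] [20.9 21.3] mean [ 0.5382 -0.2736  0.0908]
 face 1 64 off 30.089067689895803 yaw 10.021617067278493
 face 2 32 off 31.02841518928052 yaw 10.774889034318086
side 238 210
sidecase48 ctr [537.2  32.5] yaw -27.59 sides [31.7 31.2 30.  33.8] slope [-0.5  7.4 -0.9 -1. ] n [25 10 18 22] g [5.2 2.9 4.7 4.6]
sidedock ctr [536.4  35.2] yaw -26.92 sides [47.1 48.1 49.3 46.5] slope [ 3.6 -0.3  0.2 -1.5] n [ 9 23 25 11] g [3.3 5.4 8.9 2.5]
boss z 0.0554
cap ellipse centre [[ 0.5351 -0.2696  0.09  ]] [10.4 15.8] mean [ 0.535  -0.2691  0.0905]
 face 1 104 off 28.163083519272835 yaw 10.254360456722184
```

View pics/c6.png

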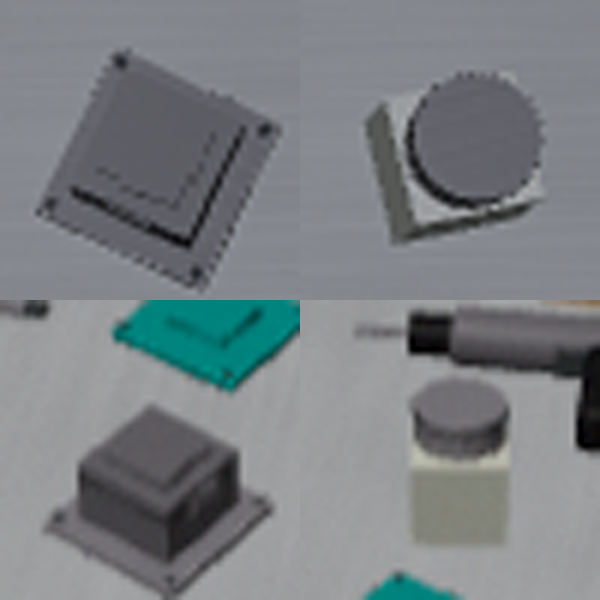

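The case stands home on the grey dock: boss top at z 0.055, and square within the plate in both crops. The jar is square-bodied with its cap at top crop (475,137), measured at (538.5, -273.7) with yaw 10.3°. Moving to the jar.

Call:
carry_out([
  [-0.23,0.6,0],
  [-0.23,0.6,0],
  [-0.23,0.6,0],
  [-0.23,0.6,0],
  [-0.23,0.6,0],
], twist=[0,0,0,0,0], claw=[1,1,1,1,1])

```text
time_s: 15.35
position: [0.4524, -0.1775, 0.2294]
tool_rot: [-2.675, -1.642, 0.003]
ft_force: [-0.1, 0.2, 0.3]
gripper_width: 0.0855
finger_force: 0.0
```

Call:
carry_out([
  [-0.22,0.6,0.3],
  [-0.22,0.6,0.4],
  [-0.22,0.6,0.5],
  [-0.22,0.6,0.5],
  [-0.22,0.6,0.5],
  [-0.22,0.6,0.5],
], twist=[0,0,0,0,0,0], claw=[1,1,1,1,1,1])

```text
time_s: 15.95
position: [0.5393, -0.2704, 0.1325]
tool_rot: [2.676, 1.644, 0.001]
ft_force: [-0.2, -0.6, 0.5]
gripper_width: 0.0854
finger_force: 0.0
```

Run:
```python
from h import *
plan(.5386,-.2737,.059,63)
```

```text
t 15.95 pos [ 539.3 -270.4  132.5] yaw 63.14 tilt 0.07 F [-0.2 -0.6  0.5] w 85.4 dp [-0.0162  0.0038  0.3676] twist 0.0004 j6 -0.05
```

Call:
carry_out([
  [-0.016,0.004,0.15],
  [-0.016,0.004,0.27],
  [-0.016,0.004,0.34],
  [-0.016,0.004,0.367],
  [-0.016,0.004,0.367],
  [-0.016,0.004,0.367],
], twist=[0,0,0,0,0,0], claw=[1,1,1,1,1,1])

```text
time_s: 16.55
position: [0.5393, -0.2749, 0.0596]
tool_rot: [2.675, 1.642, 0.002]
ft_force: [0.7, 1.0, 0.3]
gripper_width: 0.0858
finger_force: 0.0
```

Run:
```python
from h import *
plan(.5386,-.2737,.059,63)
im,d=snap('side'); c=load('side'); u,v=proj(c,[[.539,-.274,.07]])[0].astype(int)
cv2.imwrite('pics/s7.png',cv2.resize(im[v-30:v+30,u-35:u+35],(700,600),interpolation=cv2.INTER_CUBIC)[:,:,::-1])
```

```text
t 16.55 pos [ 539.3 -274.9   59.6] yaw 63.1 tilt 0.16 F [0.7 1.  0.3] w 85.8 dp [ 0.0039 -0.0058  0.0028] twist 0.0003 j6 -0.06
```

View pics/s7.png

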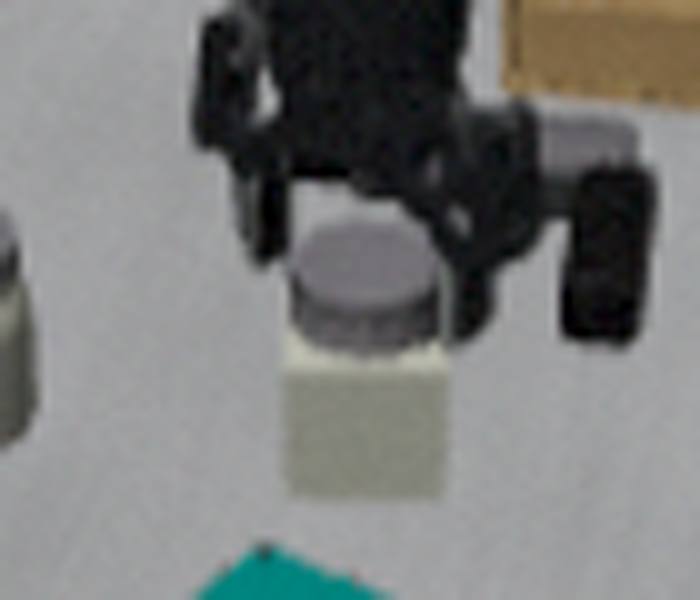

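The fingers straddle the cap at (365,270) with room on both sides. Closing.

Call:
carry_out([
  [0.004,-0.004,0.002],
  [0.004,-0.004,0.002],
  [0.004,-0.004,0.002],
  [0.004,-0.004,0.002],
  [0.004,-0.004,0.002],
  [0.004,-0.004,0.002],
  [0.004,-0.004,0.002],
  [0.004,-0.004,0.002],
], twist=[0,0,0,0,0,0,0,0], claw=[1,0.7,0.3,0,0,0,0,0])

```text
time_s: 17.4
position: [0.5385, -0.2738, 0.0578]
tool_rot: [2.677, 1.643, 0.001]
ft_force: [-0.0, 0.4, 4.6]
gripper_width: 0.0584
finger_force: 63.5
```

Run:
```python
from h import *
feel(); plan(.5368,.033,.13,62.9-37.2)
```

```text
toolpos -0.53 604.1 z 57.77 F [ 0.3 -0.2 -4.6] T [0.105 0.046 0.042] yaw 63.08 t 17.4 w 58.4
t 17.4 pos [ 538.5 -273.8   57.8] yaw 63.08 tilt 0.07 F [-0.   0.4  4.6] w 58.4 dp [ 1.3639 -0.7016 -0.362 ] twist 0.1038 j6 -0.06
```

Call:
carry_out([
  [0,0,-0.05],
  [0,0,-0.15],
  [0,0,-0.3],
  [0.1,-0.05,-0.45],
  [0.3,-0.15,-0.5],
  [0.5,-0.25,-0.5],
  [0.6,-0.3,-0.5],
  [0.6,-0.3,-0.5],
], twist=[0,0,0,0,0,0,0,0], claw=[0,0,0,0,0,0,0,0])

```text
time_s: 18.2
position: [0.5385, -0.1362, 0.1563]
tool_rot: [-2.672, -1.647, 0.001]
ft_force: [0.9, -0.5, -3.9]
gripper_width: 0.0584
finger_force: 65.6
```

Call:
carry_out([
  [0.2,-0.1,0],
  [0.4,-0.2,0],
  [0.6,-0.3,0],
  [0.7,-0.37,0],
  [0.764,-0.4,0],
  [0.764,-0.4,0.1],
  [0.764,-0.4,0.14],
  [0.764,-0.4,0.14],
  [0.764,-0.4,0.14],
  [0.764,-0.4,0.14],
], twist=[0.018,0.036,0.055,0.075,0.09,0.104,0.104,0.104,0.104,0.104], claw=[0,0,0,0,0,0,0,0,0,0])

```text
time_s: 19.2
position: [0.5372, 0.0324, 0.1298]
tool_rot: [3.063, 0.697, 0.001]
ft_force: [0.3, 0.5, -3.4]
gripper_width: 0.0583
finger_force: 66.0
```

Run:
```python
from h import *
feel(); plan(.5368,.033,.118,25.9)
s=robot.state(); p=s['position']; dz=p[2]-.0578; print('jar bottom',dz)
T=[]
for n in('top','side'):
    c=avg(n,3); P=cloud(c); z=P[...,2]
    if n=='side':
      for nm,xy,z0,z1 in(('jar',p[:2],dz+.006,dz+.055),('case',(.5368,.033),.014,.042)):
       for k in(1,2):
        a=np.radians(-26.9+90*k); nn=np.array([np.cos(a),np.sin(a)]); mm=np.array([-nn[1],nn[0]]); Q=P[...,:2]-xy; dn=Q@nn; dm=Q@mm
        w=(abs(dn-.031)<.009)&(abs(dm)<.025)&(z>z0)&(z<z1)
        if w.sum()>15:
            f=np.polyfit(dm[w],dn[w],1); ok=w&(abs(dn-f[0]*dm-f[1])<.003); f=np.polyfit(dm[ok],dn[ok],1); print(nm,'face',k,ok.sum(),'off',(f[1]*1e3).round(2),'yaw',(-26.9-np.degrees(np.arctan(f[0]))).round(2))
    im=c['im'].astype(np.uint8); u,v=proj(c,[[.537,.033,.08]])[0].astype(int)
    T.append(cv2.resize(im[v-30:v+30,u-30:u+30],(400,400),interpolation=cv2.INTER_CUBIC))
cv2.imwrite('pics/c8.png',np.hstack(T)[:,:,::-1])
```

```text
toolpos 271.94 464.41 z 129.82 F [ 0.5 -0.3  3.4] T [-0.014  0.003  0.038] yaw 25.65 t 19.2 w 58.3
t 19.2 pos [537.2  32.4 129.8] yaw 25.65 tilt 0.05 F [ 0.3  0.5 -3.4] w 58.3 dp [-0.0005 -0.0036  0.0591] twist -0.0007 j6 1.12
jar bottom 0.07202491251837731
jar face 1 136 off 27.83 yaw -27.3
jar face 2 120 off 32.66 yaw -27.18
case face 1 71 off 29.91 yaw -26.61
case face 2 61 off 31.12 yaw -26.87
```

View pics/c8.png

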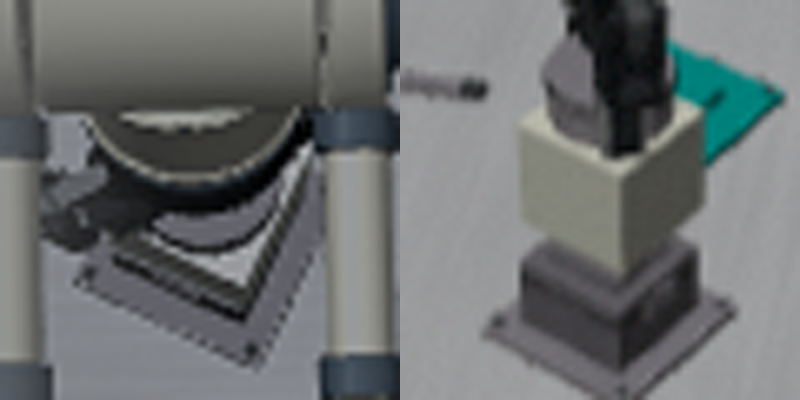

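The jar hangs level above the case. Face depths in the same view put it 2.4 mm short along one side and 0.9 mm over on the other. Correcting that and lowering to just above the boss.

Call:
carry_out([
  [0.012,-0.004,0.02],
  [0.012,-0.004,0.05],
  [0.012,-0.004,0.07],
  [0.012,-0.004,0.07],
  [0.012,-0.004,0.07],
], twist=[-0.001,-0.001,-0.001,-0.001,-0.001], claw=[0,0,0,0,0])

```text
time_s: 20.0
position: [0.5384, 0.0348, 0.1147]
tool_rot: [-3.061, -0.707, 0.001]
ft_force: [0.2, 1.0, -4.0]
gripper_width: 0.0585
finger_force: 66.0
```

```bash
cat > faces.py <<'E'
from h import *
def faces(z0jar, yaw=-26.9):
    p=robot.state()['position']; dz=p[2]-z0jar; c=avg('side',3); P=cloud(c); z=P[...,2]; r={}
    for nm,zz in(('jar',(dz+.006,dz+.055)),('case',(.014,.042))):
        for k in(1,2):
            a=np.radians(yaw+90*k); nn=np.array([np.cos(a),np.sin(a)]); mm=np.array([-nn[1],nn[0]]); Q=P[...,:2]-[.5375,.0335]; dn=Q@nn; dm=Q@mm
            w=(abs(dn-.031)<.009)&(abs(dm)<.025)&(z>zz[0])&(z<zz[1])
            f=np.polyfit(dm[w],dn[w],1); ok=w&(abs(dn-f[0]*dm-f[1])<.003); f=np.polyfit(dm[ok],dn[ok],1); r[nm,k]=f[1]*1e3
            print(nm,k,ok.sum(),'off',r[nm,k].round(2),'yaw',(yaw-np.degrees(np.arctan(f[0]))).round(2))
    a=np.radians(yaw+90); n1=np.array([np.cos(a),np.sin(a)]); n2=np.array([-n1[1],n1[0]])
    d=n1*(r['case',1]-r['jar',1])+n2*(r['case',2]-r['jar',2]); R,_=yawof(robot.state()); print('jar bottom',dz.round(4),'move world mm',d.round(2),'dp',(R[:2,:2].T@d/200).round(4))
E
python3 -c "
from faces import *
feel(); faces(.0578)"
```

```text
toolpos 274.62 464.45 z 114.68 F [ 0.6 -0.8  4. ] T [ 0.061 -0.04   0.022] yaw 26.0 t 20.0 w 58.5
jar 1 142 off 29.22 yaw -26.89
jar 2 115 off 31.89 yaw -26.98
case 1 69 off 28.83 yaw -26.62
case 2 60 off 31.42 yaw -27.96
jar bottom 0.0569 move world mm [ 0.25 -0.56] dp [-0.0001  0.003 ]
```

Call:
carry_out([
  [0,0.002,0.01],
  [0,0.002,0.02],
  [0,0.002,0.03],
  [0,0.002,0.038],
  [0,0.002,0.038],
  [0,0.002,0.038],
], twist=[0,0,0,0,0,0], claw=[0,0,0,0,0,0])

```text
time_s: 20.75
position: [0.5388, 0.0344, 0.1074]
tool_rot: [-3.061, -0.707, 0.0]
ft_force: [0.7, 1.4, -3.9]
gripper_width: 0.0583
finger_force: 66.0
```

```bash
python3 -c "
from faces import *
feel()"
```

```text
toolpos 274.48 464.92 z 107.4 F [ 1.3 -1.   3.9] T [0.009 0.    0.02 ] yaw 26.0 t 20.75 w 58.3
```

Call:
carry_out([
  [0,0,0.005],
  [0,0,0.01],
  [0,0,0.013],
  [0,0,0.013],
], twist=[0,0,0,0], claw=[0,0,0,0])

```text
time_s: 21.15
position: [0.5391, 0.0343, 0.1058]
tool_rot: [3.061, 0.707, 0.002]
ft_force: [-2.4, 0.3, 2.6]
gripper_width: 0.0585
finger_force: 66.4
```

```bash
python3 -c "
from faces import *
feel(); faces(.0578)"
```

```text
toolpos 274.53 465.21 z 105.85 F [-2.  -1.3 -2.6] T [ 0.117 -0.287 -0.018] yaw 26.0 t 21.15 w 58.5
jar 1 132 off 29.09 yaw -27.69
jar 2 112 off 31.43 yaw -25.75
case 1 77 off 28.83 yaw -25.71
case 2 56 off 31.82 yaw -26.9
jar bottom 0.048 move world mm [-0.47 -0.06] dp [-0.0022 -0.0008]
```

The jar is home: TCP 105.85 mm, exactly 48 mm above the grasp height. Unscrewing anticlockwise, about 74° in two steps.

Call:
carry_out([
  [0,0,0],
  [0,0,0],
  [0,0,0],
  [0,0,0],
  [0,0,0],
  [0,0,0],
  [0,0,0],
  [0,0,0],
  [0,0,0],
  [0,0,0],
], twist=[-0.01,-0.022,-0.034,-0.046,-0.058,-0.07,-0.082,-0.094,-0.103,-0.103], claw=[0,0,0,0,0,0,0,0,0,0])

```text
time_s: 22.3
position: [0.5397, 0.0345, 0.1066]
tool_rot: [2.675, 1.645, 0.004]
ft_force: [-0.8, -0.6, 6.7]
gripper_width: 0.0584
finger_force: 66.7
```

```bash
python3 -c "
from faces import *
feel(); faces(.0578)"
```

```text
toolpos 274.97 465.64 z 106.6 F [-0.9 -0.4 -6.8] T [ 0.345 -0.107 -0.048] yaw 63.17 t 22.3 w 58.4
jar 1 148 off 29.53 yaw -19.54
jar 2 101 off 31.35 yaw -19.84
case 1 79 off 28.99 yaw -23.46
case 2 55 off 31.37 yaw -24.47
jar bottom 0.0488 move world mm [-0.27 -0.47] dp [-0.0027 -0.0001]
```

Call:
carry_out([
  [0,0,0],
  [0,0,0],
  [0,0,0],
  [0,0,0],
  [0,0,0],
  [0,0,0],
  [0,0,0],
  [0,0,0],
  [0,0,0],
  [0,0,0],
], twist=[-0.012,-0.024,-0.036,-0.048,-0.06,-0.072,-0.084,-0.096,-0.108,-0.108], claw=[0,0,0,0,0,0,0,0,0,0])

```text
time_s: 23.45
position: [0.5392, 0.0353, 0.1077]
tool_rot: [1.974, 2.443, 0.004]
ft_force: [-6.3, 2.7, 12.1]
gripper_width: 0.0583
finger_force: 67.2
```

```bash
python3 -c "
from faces import *
feel(); faces(.0578,-22)"
```

```text
toolpos 275.44 464.89 z 107.66 F [  4.   -5.6 -12.2] T [ 1.045  0.556 -0.049] yaw 102.12 t 23.45 w 58.3
jar 1 150 off 28.95 yaw -18.87
jar 2 96 off 31.08 yaw -18.66
case 1 74 off 29.1 yaw -22.61
case 2 48 off 31.65 yaw -23.89
jar bottom 0.0499 move world mm [-0.48  0.35] dp [ 0.0022 -0.002 ]
```

The cap has turned 68° relative to the jar, so it stands at 70–82°, in the free range. It has risen 1.8 mm and the spring load is now on the arm. Relieving the side force before lifting.

Call:
carry_out([
  [0.003,-0.004,-0.001],
  [0.006,-0.008,-0.003],
  [0.006,-0.008,-0.003],
  [0.006,-0.008,-0.003],
], twist=[0,0,0,0], claw=[0,0,0,0])

```text
time_s: 24.0
position: [0.5388, 0.0355, 0.1084]
tool_rot: [1.975, 2.438, 0.006]
ft_force: [0.7, 1.0, 9.1]
gripper_width: 0.058
finger_force: 67.1
```

```bash
python3 -c "
from faces import *
feel(); plan(.539,.035,.1328,102.1)"
```

```text
toolpos 275.4 464.48 z 108.37 F [ 0.8  1.  -9.1] T [ 0.024 -0.015 -0.033] yaw 101.98 t 24.0 w 58.0
t 24.0 pos [538.8  35.5 108.4] yaw 101.98 tilt 0.35 F [0.7 1.  9.1] w 58.0 dp [-0.0025  0.0011 -0.1221] twist -0.0003 j6 -0.21
```

Call:
carry_out([
  [0,0,-0.01],
  [0,0,-0.025],
  [0,0,-0.04],
  [0,0,-0.06],
  [0,0,-0.08],
  [0,0,-0.1],
  [0,0,-0.12],
  [0,0,-0.13],
  [0,0,-0.13],
  [0,0,-0.13],
], twist=[0,0,0,0,0,0,0,0,0,0], claw=[0,0,0,0,0,0,0,0,0,0])

```text
time_s: 25.0
position: [0.537, 0.0353, 0.1314]
tool_rot: [-1.978, -2.441, 0.0]
ft_force: [-0.6, -0.2, 0.0]
gripper_width: 0.0581
finger_force: 66.2
```

Run:
```python
from faces import *
feel(); plan(.5388,.0355,.1328,102.1); faces(robot.state()['position'][2]-.0480,-21)
T=[]; z=None
for n in('top','side'):
    c=avg(n,2); im=c['im'].astype(np.uint8); u,v=proj(c,[[.538,.034,.11]])[0].astype(int)
    T.append(cv2.resize(im[v-30:v+30,u-30:u+30],(400,400),interpolation=cv2.INTER_CUBIC))
cv2.imwrite('pics/c9.png',np.hstack(T)[:,:,::-1])
```

```text
toolpos 274.38 462.92 z 131.37 F [-0.  -0.7 -0. ] T [-0.041  0.033  0.013] yaw 101.96 t 25.0 w 58.1
t 25.0 pos [537.   35.3 131.4] yaw 101.96 tilt 0.01 F [-0.6 -0.2  0. ] w 58.1 dp [-0.0007  0.0092 -0.0071] twist -0.0004 j6 -0.21
jar 1 153 off 29.15 yaw -18.58
jar 2 90 off 31.29 yaw -17.92
case 1 80 off 29.24 yaw -22.92
case 2 48 off 31.5 yaw -23.18
jar bottom 0.048 move world mm [-0.16  0.16] dp [ 0.001  -0.0006]
```

View pics/c9.png

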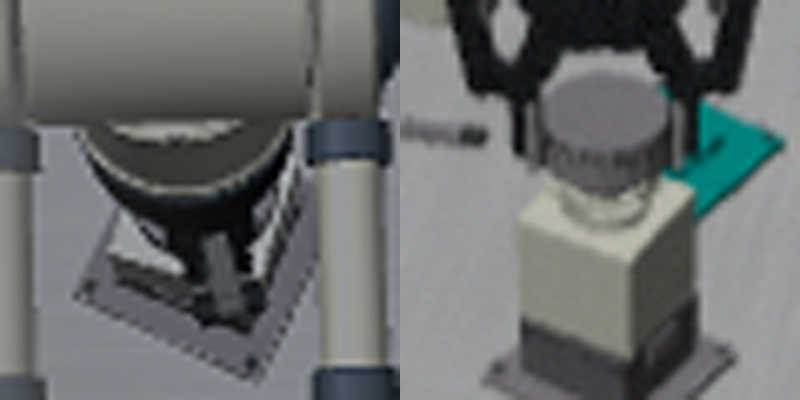

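The cap is clear of the neck and level, and the column still stands home: the jar at (607,270) sits flush on the case, with the neck visible under the cap at (609,205). Checking the centring numerically with circle fits of the cap and neck in the side depth.

```bash
cat > cen.py <<'E'
from h import *
from scipy.optimize import least_squares
def cen():
    p=robot.state()['position']; capz=p[2]-.0578+.064; print('cap edge above mouth mm',((capz-.124)*1e3).round(1),'tcp',(p*1e3).round(1))
    c=avg('side',1); P=np.concatenate([cloud(c).reshape(-1,3)]+[cloud((snap('side'),load('side'))[1]).reshape(-1,3) for _ in range(3)])
    for nm,z0,z1,r in(('cap',capz+.003,capz+.013,.030),('neck',.1105,.1225,.0205)):
        Q=P[(P[:,2]>z0)&(P[:,2]<z1)]; d=Q[:,:2]-p[:2]; Q=Q[np.hypot(*d.T)<r+.008]
        f=least_squares(lambda q:np.hypot(Q[:,0]-q[0],Q[:,1]-q[1])-r,p[:2],loss='soft_l1',f_scale=.001)
        g=least_squares(lambda q:np.hypot(Q[:,0]-q[0],Q[:,1]-q[1])-q[2],np.r_[p[:2],r],loss='soft_l1',f_scale=.001)
        print(nm,len(Q),'ctr',(f.x*1e3).round(1),'res',(np.median(abs(f.fun))*1e3).round(2),'free r',(g.x*1e3).round(1))
E
python3 -c "
from cen import *
cen()"
```

```text
cap edge above mouth mm 13.6 tcp [537.   35.2 131.4]
cap 250 ctr [536.9  31.5] res 1.18 free r [538.7  23.7  37. ]
neck 220 ctr [535.4  34.7] res 2.49 free r [536.5  31.7  23.3]
```

Run:
```python
from faces import *
from scipy.optimize import least_squares
s=robot.state(); p=s['position']; capz=p[2]-.0578+.064
C=[]
for _ in range(4):
    snap('side'); c=load('side'); C.append(cloud(c).reshape(-1,3))
P=np.concatenate(C); d=P[:,:2]-p[:2]
for nm,z0,z1,r,lim in(('cap',capz+.004,capz+.022,.030,.018),('neck',.1105,.1225,.0205,.016)):
    w=(P[:,2]>z0)&(P[:,2]<z1)&(abs(d[:,0])<lim)&(d[:,1]>0)&(np.hypot(*d.T)<r+.008); Q=P[w]
    f=least_squares(lambda q:np.hypot(Q[:,0]-q[0],Q[:,1]-q[1])-r,p[:2],loss='soft_l1',f_scale=.0007); print(nm,len(Q),(f.x*1e3).round(1),(np.median(abs(f.fun))*1e3).round(2))
# cap top disc and jar faces
w=(P[:,2]>capz+.0235)&(P[:,2]<capz+.029)&(np.hypot(*d.T)<.036); print('top disc',w.sum(),(P[w].mean(0)*1e3).round(1), (P[w].min(0)*1e3).round(1),(P[w].max(0)*1e3).round(1))
for yaw in(-18.3,):
    for k in(1,2):
        a=np.radians(yaw+90*k); n=np.array([np.cos(a),np.sin(a)]); m=np.array([-n[1],n[0]]); e=P[:,:2]-[.5366,.0335]; dn=e@n; dm=e@m
        w=(abs(dn-.031)<.005)&(abs(dm)<.024)&(P[:,2]>.055)&(P[:,2]<.1); print('jar',k,w.sum(),(np.median(dn[w])*1e3-31).round(2))
```

```text
cap 206 [536.3  31.3] 1.0
neck 124 [534.   35.3] 2.14
top disc 654 [536.2  36.3 164.8] [501.9   2.2 161.2] [567.7  65.8 166.7]
jar 1 543 -1.45
jar 2 330 -0.65
```

The cap is within about 0.7 mm of the jar's axis. A tiny final trim, then hand in.

Call:
carry_out([
  [0.001,0.003,-0.006],
  [0.001,0.003,-0.006],
  [0.001,0.003,-0.006],
  [0.001,0.003,-0.006],
], twist=[0,0,0,0], claw=[0,0,0,0])

```text
time_s: 26.15
position: [0.5376, 0.0356, 0.1327]
tool_rot: [1.978, 2.441, 0.0]
ft_force: [-0.2, -0.0, -0.2]
gripper_width: 0.0582
finger_force: 66.2
```

```bash
python3 -c "
from h import *
feel(); plan(.5375,.0356,.1328,102); print(robot.close_job())"
```

```text
toolpos 274.96 463.31 z 132.68 F [ 0.  -0.2  0.2] T [-0.017  0.062 -0.012] yaw 101.96 t 26.15 w 58.2
t 26.15 pos [537.6  35.6 132.7] yaw 101.96 tilt 0.0 F [-0.2 -0.  -0.2] w 58.2 dp [ 0.0001 -0.0004 -0.0006] twist -0.0001 j6 -0.21
the job is handed in; nothing more can be done
None
```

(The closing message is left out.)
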